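# Stand a top-heavy vacuum gauge on its test seat and clamp its foot

## Robot

A 7-joint arm with a two-finger parallel gripper is mounted at the origin on a cart in front of the work surface, level with it; the furniture and walls round the work are solid. World frame = base frame: x ahead of the robot, y to its left, z up, the work surface at z = 0. Lengths are in m, angles in degrees, forces in N, time in s.
With the tool pointing down it reaches from about 0.4 to 0.925 m from the base axis. Payload 5.6 kg.
Tool frame: the origin (TCP) lies on the centre line of the jaws, within the pads' length; the fingertips stand 22 mm ahead of it and the grasp point (between the pads) lies 3 mm ahead of it; z points along the fingers, y is the line along which they close (so a half turn about z gives the same grasp; the last joint's range is limited). The gripper opens to 85 mm and grips with 20 to 120 N. Pads are 22 mm wide; open, the fingers measure 114 mm over their backs; the gripper's body (76 mm by 85 mm) begins 54 mm behind the grasp point. The pads swing forward as they close: fully open they stand 13 mm farther back than shut.
Start: joints at [-70.073, 26.786, -0.665, 91.828, 0.344, 61.387, -3.226], TCP at [0.248, 0.601, 0.253] pointing down, gripper open.
Joint ranges: [-144.91, 144.91], [-17.63, 115.5], [-89.93, 88.59], [15.96, 139.68], [-74.01, 254.01], [8.47, 105.57], [-167.45, 167.45]. Speed limits (degrees/s): [147.25, 147.25, 180, 180, 180, 180, 180].

## Interface

Orientations are given as [roll, pitch, yaw] about the fixed x, y, z axes, in that order (R = Rz(yaw) Ry(pitch) Rx(roll)).
In Python, from rig import ctrl gives the robot as it stands. Calls block until the motion is done:
- ctrl.reach(position, orientation): joint-space move of the TCP to a pose.
- ctrl.line_to(position, max_speed=0.15, rotation=None): straight line of the TCP; rotation=None keeps the orientation; max_speed is the mean speed in m/s.
- ctrl.movej(angles): joint-space move.
- ctrl.command_gripper(opening, f_grip=None): finger opening in m; f_grip is the grip in N (None keeps the last); returns when the fingers have stopped.
- ctrl.wait(seconds).
- ctrl.solve_ik(position, orientation): joint angles nearest the present ones, or None.
- ctrl.observe(): the state.
- ctrl.grab_frame(name): name is "scene" or "top" or "wrist"; returns the picture (420x560x3 uint8, red, green, blue); there is no depth.
- ctrl.camera_params(name): a dict with "fx", "fy", "cx", "cy" (pixels), "k1" (the pictures are not rectified: a ray, as slopes to the right and down, at radius r is drawn at 1 + k1 r^2 times it, then the intrinsics apply), "position" and "attitude" of the camera in the world. Camera axes: x right, y down, z forward; pixel columns grow to the right and rows downward; lengths in m; the calibration is good to about 2 mm. A picture is of the moment at which its call begins: read the wrist's pose just before it. camera_params takes no time and is no camera call; for the wrist camera it gives the pose at the moment of the call.
A pose or a line that the arm cannot do raises ctrl.MotionError and nothing moves.
- ctrl.finish_job(): hands the job in; it is judged then, once.
The state is a dict: "time": time; "q": joint angles; "joint_vel": joint speeds; "joint_efforts": joint torques, N m; "tool_pos": TCP position; "ee_rot": TCP orientation; "force": force on the tool from outside, world axes, zero at the start; "wrist_torque": the same for the moment, N m; "gripper_width": finger opening in m; "finger_force": force on a finger pad.
Only numpy, scipy, OpenCV 4.12 (cv2) and the standard library are available. Lean on these libraries where they do the work, as an engineer would, in place of code of your own. Each camera call takes 0.05 s, during which the arm holds its last target. There are 200 camera calls.

## Task

Take the vacuum gauge out of its sloping rest and set it down gently, upright, inside the low rim of the round seat on the test block, then let go without tipping it. Once it has stood still there on its own for at least a full second with the clamp still open, swing the fork clamp by its ball handle all the way down over the gauge's foot. Leave the bottle, vial and flask where they are.

Things in the scene. Friction and masses are not known exactly. Their poses are not given: they have to be found in the camera images.
- gauge: Loose vacuum gauge, 0.4 kg, round about z, 155 mm tall: foot 36 mm dia., 6 thick; stem 12 dia. to 95 mm; metal head 42 dia. from 95 to 145 mm (grip it here: above 115 mm it is clear of the rest); black cap 24 dia. to 155. Origin: centre of the foot's underside; z foot to cap. Centre of mass about 110 mm up: topples beyond about 9 degrees. Starts in the rest, z leaning 0.5 rad from vertical.
- rest: Fixed aluminium sloping rest, base plate 90 x 150 mm. Origin on the table under the centre of the gauge's foot, 36 mm above it; z up. The gauge leans 0.5 rad towards the rest's +y, foot on a sloping ledge, its lower (+y) side in two V supports, at the foot and 97 to 111 mm up the gauge. It comes out freely along its own axis or away from the Vs.
- block: Fixed steel test block, base plate 84 mm (x) x 160 mm (y) x 10 mm. Origin on the table directly under the seat's centre; z up; the clamp hinge lies 85 mm from the seat along the block's +y and its pin runs along x. It does not move.
- seat (a point): Centre of the seat's flat floor on the block, 16 mm above the table. The floor is 46 mm in diameter, surrounded by a rim 3 mm high (54 mm outside), so the 36 mm foot has 5 mm of play all round; axes as the block's.
- clamp_hinge (a point): Centre of the clamp's hinge pin, 27 mm above the table, 85 mm from the seat's centre along the block's +y; pin along the block's x.
- clamp_ball (a point): Centre of the black ball, 18 mm dia., on the end of the clamp's 8 mm handle rod, 70 mm from the hinge pin. Closed, the handle stands straight up over the hinge; opened by q the ball lies 70*sin(q) mm beyond the hinge (block's +y) and 70*cos(q) mm above it. Can be pinched from above, fingers closing along the block's x.
- clamp (a joint): Fork clamp angle, rad: 0 = arm level over the foot; grows as the fork rises; stops at -0.05 and 1.5. Stays where left; about 1 N at the ball moves it. Fork 8 mm thick, tines reach 97 mm from the hinge (12 mm past the seat's centre), slot 25 mm wide for the stem; at 0 it is 1 mm above the foot and rests on it at about -0.01. It passes below the head of a gauge inside the rim.
- bottle_amber: Bystander: amber glass bottle with black cap, 46 mm across, 93 mm tall; origin under its centre.
- vial: Bystander: small clear vial with white cap, 28 mm across, 57 mm tall; origin under its centre.
- flask: Bystander: conical glass flask in the row with the amber bottle and the vial behind the work (another one stands at the far right corner), 64 mm across, 105 mm tall; origin under its centre.

How it is judged (in metres and radians):
On the way, in this order (a step that is already met when the one before it is completed fails the run):
1. the gauge stands upright and still inside the seat's rim, let go, for 1 s, the clamp still open (angle between gauge's own z axis and vertical below 0.04 rad and horizontal distance between gauge and seat below 0.0065 m and z of gauge in the frame of seat between -0.003 and 0.0015 m and linear speed of gauge below 0.02 m/s and angular speed of gauge below 0.15 rad/s and contact force between the fingers and gauge below 0.05 N and value of joint clamp above 0.7 rad), for 1 s.
2. the clamp is closed over the foot of the standing gauge (value of joint clamp below 0.04 rad and angle between gauge's own z axis and vertical below 0.04 rad), for 0.2 s.
At the end, for the whole second after the job is handed in: The gauge stands inside the seat's rim, its foot flat on the floor (within 1.5 mm in height and 6.5 mm of the centre, tilted less than 0.04 rad), at rest and released; the clamp is down over its foot (joint below 0.04 rad) and released (all of step 2 and horizontal distance between gauge and seat below 0.0065 m and z of gauge in the frame of seat between -0.003 and 0.0015 m and linear speed of gauge below 0.02 m/s and angular speed of gauge below 0.15 rad/s and contact force between the fingers and gauge below 0.05 N and contact force between the fingers and block below 0.05 N); the robot touches nothing.
It fails at once if the gauge is toppled (tilt over 1.2 rad) (angle between gauge's own z axis and vertical above 1.2 rad).
It fails at once if the gauge is dropped or slammed onto the test block (over 45 N) (contact force between gauge and block above 45 N).
It fails at once if bottle_amber is moved more than 25 mm (distance of bottle_amber from where it was at the start of the episode above 0.025 m).
It fails at once if vial is moved more than 25 mm (distance of vial from where it was at the start of the episode above 0.025 m).
It fails at once if flask is moved more than 25 mm (distance of flask from where it was at the start of the episode above 0.025 m).
It also fails if it takes over 64 s, if anything falls off the work surface, if the arm or the gripper's body presses on something with over 40 N, if the wrist force passes 120 N, or if a joint passes its speed limit or range.

## Working session

There is one attempt and no reset: what is moved stays moved. The work goes in short steps, each a Python script; the robot and the scene stay as the last script left them, time stands still between calls to the robot, and variables do not carry over. Pictures are saved under pics/ and viewed, at most 10 in all, crops included, and the job is handed in when it is done.

```bash
mkdir -p pics; ls; python3 - <<'E'
from rig import ctrl
import cv2,numpy as np
for n in("scene","top"):
    im=ctrl.grab_frame(n); cv2.imwrite(f"pics/{n}0.png",im[:,:,::-1]); print(n,ctrl.camera_params(n))
print(ctrl.camera_params("wrist")); print(ctrl.observe())
E
```

```text
pics
scene {'fx': 537.4342040474005, 'fy': 537.4342040474005, 'cx': 272.91914965843387, 'cy': 210.4167988231648, 'k1': -0.012309233745123918, 'position': array([ 0.09023704, -1.02720644,  0.58159447]), 'attitude': array([-114.73166956,   -0.44457675,  -27.85863974])}
top {'fx': 403.4291675217344, 'fy': 403.4291675217344, 'cx': 277.17404798730195, 'cy': 217.07823153887404, 'k1': -0.05345810594264444, 'position': array([ 0.51030899, -0.08014249,  0.97881919]), 'attitude': array([-175.11513611,    2.2469549 ,  -90.27091903])}
{'fx': 376.22147182000674, 'fy': 376.22147182000674, 'cx': 275.56541315712735, 'cy': 212.90628227184325, 'k1': 0.02654262202683851, 'position': array([0.17271825, 0.63263382, 0.37343106]), 'attitude': array([1.61271335e+02, 1.58347010e-01, 6.75871371e+01])}
{'time': 0.1, 'q': array([-70.07121554,  26.83021162,  -0.66464777,  91.87501715,
         0.34456793,  61.38605792,  -3.22559788]), 'joint_vel': array([-0.04035536, -0.09208026,  0.01511514, -0.0080442 , -0.1273597 ,
        0.03074609,  0.02569244]), 'joint_efforts': array([ 1.46015034e-03, -5.33516264e+01,  2.18243158e-02, -2.51962602e+01,
        1.14678667e-02,  4.27883191e-03, -3.69932377e-05]), 'tool_pos': array([0.24750587, 0.6005391 , 0.2524465 ]), 'ee_rot': array([-1.79910964e+02,  7.26584873e-03,  1.57604212e+02]), 'force': array([-0.09269191,  0.3496655 , -0.1694662 ]), 'wrist_torque': array([-0.06331313, -0.03977943, -0.02872394]), 'finger_force': 0.0, 'gripper_width': 0.08490751412315087}
```

View pics/top0.png

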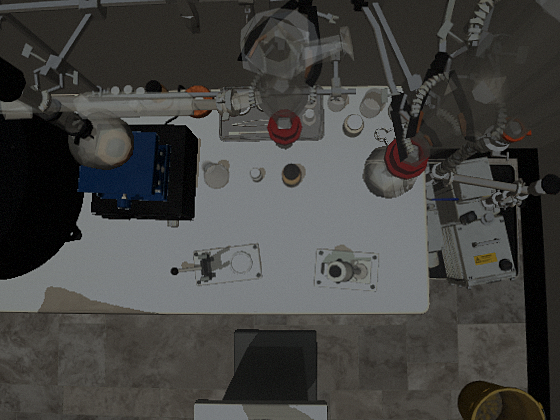

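View pics/scene0.png

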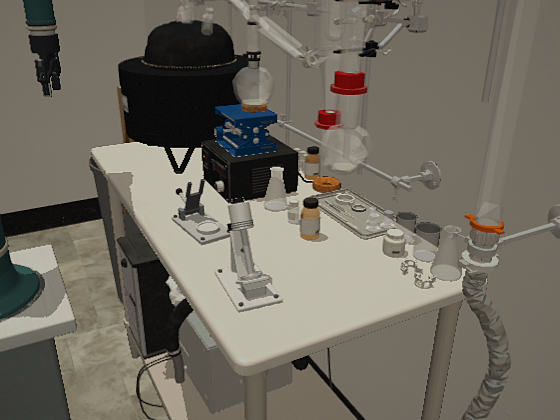

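The top view shows the block (seat ring ~(241,262), ball (175,271)) and the rest (~(347,268)) with the gauge head near (337,270), leaning towards the block. I'll enlarge both and estimate roughly.

```bash
cat > h.py <<'E'
import numpy as np,cv2
from scipy.spatial.transform import Rotation as Ro
from rig import ctrl
def KR(c):
    return np.array([[c['fx'],0,c['cx']],[0,c['fy'],c['cy']],[0,0,1]]),np.array([c['k1'],0,0,0,0]),Ro.from_euler('xyz',c['attitude'],degrees=True).as_matrix(),np.array(c['position'])
def ray(c,p):
    K,d,R,t=KR(c); n=cv2.undistortPoints(np.array(p,float).reshape(-1,1,2),K,d).reshape(-1,2)
    return t,np.c_[n,np.ones(len(n))]@R.T
def plane(c,p,z):
    t,v=ray(c,p); return t+v*((z-t[2])/v[:,2])[:,None]
def tri(c1,p1,c2,p2):
    a,u=ray(c1,p1);b,v=ray(c2,p2);u=u[0];v=v[0]
    s=np.linalg.lstsq(np.c_[u,-v],b-a,rcond=None)[0]; P,Q=a+s[0]*u,b+s[1]*v
    return (P+Q)/2,np.linalg.norm(P-Q)
def proj(c,P):
    K,d,R,t=KR(c); X=(np.atleast_2d(P)-t)@R
    return cv2.projectPoints(X.reshape(-1,1,3),np.zeros(3),np.zeros(3),K,d)[0].reshape(-1,2)
E
python3 - <<'E'
from h import *
c=ctrl.camera_params("top")
print(plane(c,[[241,262]],.019),plane(c,[[175,271]],.06),plane(c,[[347,268]],.006))
a=cv2.imread("pics/top0.png")[238:295,165:385]; cv2.imwrite("pics/c.png",cv2.convertScaleAbs(cv2.resize(a,None,fx=3.6,fy=3.6,interpolation=cv2.INTER_CUBIC),alpha=1.3))
for xy in([.45,.12],[.45,-.16]):
    for yaw in(0,90,180,-90): print(xy,yaw,ctrl.solve_ik([*xy,.33],[180,0,yaw]))
E
```

```text
[[0.48606125 0.04372311 0.019     ]] [[0.46679244 0.19072711 0.06      ]] [[ 0.47041037 -0.20851151  0.006     ]]
[0.45, 0.12] 0 [ -53.74052715    3.07915386   36.68020199  113.23311612   -2.04051717
   64.31080917 -106.21512745]
[0.45, 0.12] 90 [-44.60533375   3.25135082  26.97872708 112.78493187  -1.63592384
  64.32602741 -16.95498551]
[0.45, 0.12] 180 [-33.53091241   3.58666018  15.27515313 112.18777404  -1.04754312
  64.35569926  72.16911522]
[0.45, 0.12] -90 [-22.10023874   4.07180242   3.21876323 111.53246624  -0.25329463
  64.4023515  161.21985307]
[0.45, -0.16] 0 [-43.41036672   6.451042    64.97014133 112.78972219  -6.47005406
  64.61348078 -65.79651034]
[0.45, -0.16] 90 [-34.5271628    5.30035664  54.50208034 112.5093578   -4.78028388
  64.48473217  21.92178425]
[0.45, -0.16] 180 [-30.00264808   5.00474154  49.38460061 112.34010925  -4.20903775
  64.45738426 111.09129562]
[0.45, -0.16] -90 [ -54.33295189   11.89851981   80.86181107  113.02912232  -12.91510907
   65.61105068 -148.25920552]
```

View pics/c.png

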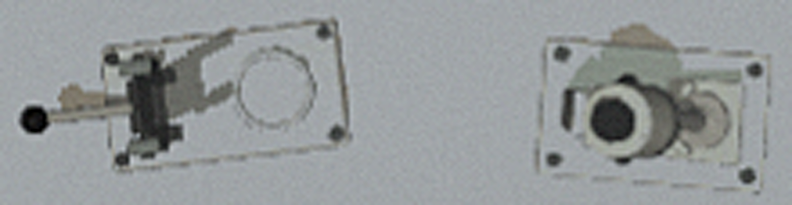

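The enlarged crop shows the seat centred at (241.7,262.4), the ball at (174.4,271) and the gauge cap at (334.5,270.8) in top-view pixels. Heights and reach agree with the scene. Next, closer wrist views from two places over each fixture.

```bash
python3 - <<'E'
from h import *
import pickle
D=[]
for i,p in enumerate([[.45,.06,.28],[.45,-.03,.28],[.45,-.18,.28],[.45,-.27,.28]]):
    ctrl.reach(p,[180,0,90]); ctrl.wait(.3)
    c=ctrl.camera_params("wrist"); im=ctrl.grab_frame("wrist"); D.append((c,im))
pickle.dump(D,open("w.pkl","wb"))
m=[cv2.convertScaleAbs(d[1][:,:,::-1],alpha=1.5) for d in D]
cv2.imwrite("pics/w01.png",np.vstack([np.hstack([cv2.resize(m[0],(400,300)),cv2.resize(m[1],(400,300))]),np.hstack([cv2.resize(m[2],(400,300)),cv2.resize(m[3],(400,300))])]))
print(ctrl.observe()['time'],[d[0]['position'] for d in D],D[0][0]['attitude'])
E
```

```text
5.125 [array([0.45155879, 0.14340824, 0.40093744]), array([0.45149302, 0.05401888, 0.40094165]), array([ 0.45168058, -0.09590536,  0.40102277]), array([ 0.45175501, -0.18587272,  0.40108064])] [1.61212268e+02 2.54132531e-02 2.21638516e-02]
```

View pics/w01.png

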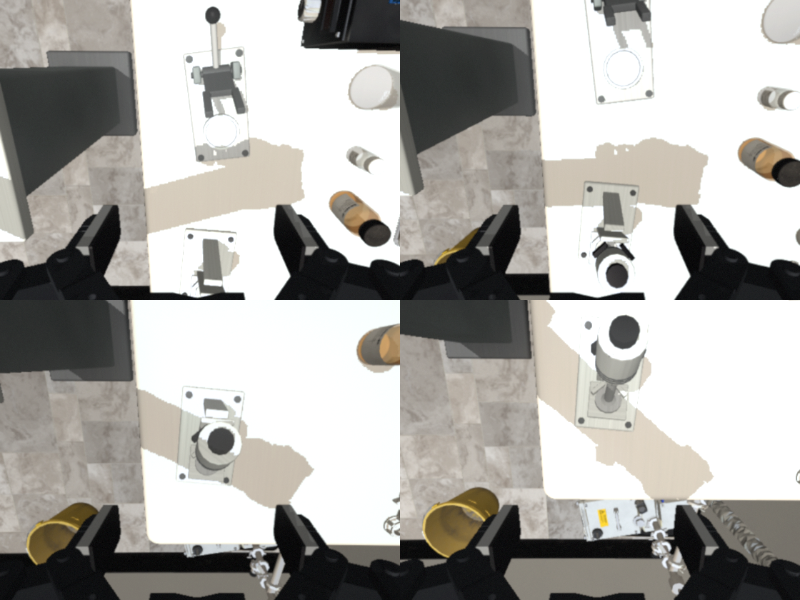

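The wrist views show (full-res pixels): 0: seat ring ~(309,183), ball (298,21), block screws ~(267,81),(344,214),(281,220). 1: seat (311,95). 2: gauge cap (308,199), rest screws (265,132),(332,137),(318,252),(255,246). 3: cap (315,43), foot (293,143). I'll refine these by masks.

```bash
cat > m.py <<'E'
from h import *
import pickle
D=pickle.load(open("w.pkl","rb"))
def blob(i,s,th=60,r=45,near=8):
    g=cv2.cvtColor(D[i][1],cv2.COLOR_RGB2GRAY); x0,y0=max(s[0]-r,0),max(s[1]-r,0); w=g[y0:s[1]+r,x0:s[0]+r]
    n,l,st,ce=cv2.connectedComponentsWithStats((w<th).astype(np.uint8))
    k=1+np.argmin([np.hypot(*(ce[j]+[x0,y0]-np.array(s)))+(99 if st[j,4]<6 else 0) for j in range(1,n)])
    return ce[k]+[x0,y0],st[k]+np.array([x0,y0,0,0,0])
def multi(obs):
    A=np.zeros((3,3));b=np.zeros(3);L=[]
    for i,p in obs:
        t,v=ray(D[i][0],p);v=v[0]/np.linalg.norm(v[0]);M=np.eye(3)-np.outer(v,v);A+=M;b+=M@t;L.append((t,M))
    X=np.linalg.solve(A,b);return X,[round(1e3*np.linalg.norm(M@(X-t)),1) for t,M in L]
E
python3 - <<'E'
from m import *
np.set_printoptions(precision=4,suppress=True)
caps=[]
for i,s in((1,(304,385)),(2,(308,199)),(3,(315,43))):
    c,st=blob(i,s,th=40); print('cap',i,c,st); caps.append((i,c))
print(multi(caps),multi(caps[1:]))
S=[blob(2,s,r=9,th=90) for s in((265,132),(332,137),(318,252),(255,246))]; print([x[1] for x in S]); print('rest screws',plane(D[2][0],[x[0] for x in S],.006))
S=[blob(0,s,r=9,th=90) for s in((267,81),(335,76),(344,214),(281,220))]; print([x[1] for x in S]);print('block screws',plane(D[0][0],[x[0] for x in S],.010))
b,st=blob(0,(298,21),th=40,r=20); print('ball',b,st)
D.append((ctrl.camera_params("top"),None)); print(multi([(0,b),(4,(174.4,271))]))
for i,s in((0,(309,183)),(1,(311,95))):
    g=cv2.cvtColor(D[i][1],cv2.COLOR_RGB2GRAY)[s[1]-50:s[1]+50,s[0]-50:s[0]+50]
    h=cv2.HoughCircles(cv2.resize(g,None,fx=4,fy=4,interpolation=cv2.INTER_CUBIC),cv2.HOUGH_GRADIENT_ALT,1.5,10,param1=60,param2=.5,minRadius=70,maxRadius=140)
    if h is None: print('none');continue
    h=h.reshape(-1,3)/4+[s[0]-50-.375,s[1]-50-.375,0]; print('seat',i,h,plane(D[i][0],h[:,:2],.019))
sc=lambda a:cv2.resize(cv2.convertScaleAbs(a[:,:,::-1],alpha=1.1),None,fx=4,fy=4,interpolation=cv2.INTER_CUBIC)
cv2.imwrite("pics/z.png",np.hstack([sc(D[0][1][133:233,259:359]),sc(D[2][1][133:233,259:359])]))
E
```

```text
cap 1 [305.859  382.9926] [289 369  29  32 539]Traceback (most recent call last):
  File "<stdin>", line 5, in <module>
  File "m.py", line 7, in blob
    k=1+np.argmin([np.hypot(*(ce[j]+[x0,y0]-np.array(s)))+(99 if st[j,4]<6 else 0) for j in range(1,n)])
        ~~~~~~~~~^^^^^^^^^^^^^^^^^^^^^^^^^^^^^^^^^^^^^^^^^^^^^^^^^^^^^^^^^^^^^^^^^^^^^^^^^^^^^^^^^^^^^^^
    return _wrapfunc(a, 'argmin', axis=axis, out=out, **kwds)
    return _wrapit(obj, method, *args, **kwds)
    result = getattr(arr, method)(*args, **kwds)
ValueError: attempt to get argmin of an empty sequence
```

```bash
cat > t.py <<'E'
from m import *
np.set_printoptions(precision=4,suppress=True)
caps=[]
for i,s in((1,(304,385)),(2,(308,199)),(3,(315,43))):
    c,st=blob(i,s,th=75); print('cap',i,c,st); caps.append((i,c))
print(multi(caps),multi(caps[1:]))
def scr(i,L,z):
    o=[]
    for x,y in L:
        g=255.-cv2.cvtColor(D[i][1],cv2.COLOR_RGB2GRAY)[y-8:y+9,x-8:x+9]; g=np.clip(g-g.min()-.5*np.ptp(g),0,None); yy,xx=np.mgrid[y-8:y+9,x-8:x+9]
        o.append([(g*xx).sum()/g.sum(),(g*yy).sum()/g.sum()])
    return np.array(o),plane(D[i][0],o,z)
print('rest screws',scr(2,((265,132),(332,137),(318,252),(255,246)),.006))
print('block screws',scr(0,((267,81),(335,76),(344,214),(281,220)),.010))
b,st=blob(0,(298,21),th=75,r=20); print('ball',b,st)
D.append((ctrl.camera_params("top"),None)); print(multi([(0,b),(4,(174.4,271))]))
for i,s in((0,(309,183)),(1,(311,95))):
    g=cv2.cvtColor(D[i][1],cv2.COLOR_RGB2GRAY)[s[1]-50:s[1]+50,s[0]-50:s[0]+50]
    h=cv2.HoughCircles(cv2.resize(g,None,fx=4,fy=4,interpolation=cv2.INTER_CUBIC),cv2.HOUGH_GRADIENT_ALT,1.5,10,param1=60,param2=.5,minRadius=70,maxRadius=140)
    if h is None: print('none');continue
    h=h.reshape(-1,3)/4+[s[0]-50-.375,s[1]-50-.375,0]; print('seat',i,h,plane(D[i][0],h[:,:2],.019))
sc=lambda a:cv2.resize(cv2.convertScaleAbs(a[:,:,::-1],alpha=1.1),None,fx=4,fy=4,interpolation=cv2.INTER_CUBIC)
cv2.imwrite("pics/z.png",np.hstack([sc(D[0][1][133:233,259:359]),sc(D[2][1][133:233,259:359])]))
E
python3 t.py
```

```text
cap 1 [303.3693 384.9853] [289 368  30  35 815]
cap 2 [308.7769 197.5567] [ 291  179   37   38 1058]
cap 3 [313.3532  44.3611] [ 293   22   42   46 1512]
(array([ 0.4731, -0.1644,  0.1686]), [np.float64(0.0), np.float64(0.0), np.float64(0.1)]) (array([ 0.4731, -0.1644,  0.1686]), [np.float64(0.1), np.float64(0.1)])
rest screws (array([[264.257 , 132.39  ],
       [332.1492, 138.6891],
       [316.3192, 251.9883],
       [254.8584, 246.5575]]), array([[ 0.44  , -0.1423,  0.006 ],
       [ 0.5104, -0.1486,  0.006 ],
       [ 0.4987, -0.2774,  0.006 ],
       [ 0.4282, -0.2707,  0.006 ]]))
block screws (array([[264.611 ,  82.6378],
       [334.6443,  73.8108],
       [342.9407, 213.9899],
       [280.793 , 220.3934]]), array([[0.4407, 0.1451, 0.01  ],
       [0.5088, 0.1531, 0.01  ],
       [0.5254, 0.0092, 0.01  ],
       [0.4572, 0.0017, 0.01  ]]))
ball [297.4478  21.0632] [288  10  20  23 364]
(array([0.4679, 0.19  , 0.0688]), [np.float64(0.9), np.float64(0.9)])
seat 0 [[309.25   185.5     21.8075]
 [309.25   185.5     25.8731]] [[0.4867 0.0438 0.019 ]
 [0.4867 0.0438 0.019 ]]
seat 1 [[314.625   93.375   26.0398]
 [310.5     96.375   24.372 ]
 [314.625   93.375   21.9148]] [[0.489  0.0461 0.019 ]
 [0.4851 0.0433 0.019 ]
 [0.489  0.0461 0.019 ]]
```

View pics/z.png

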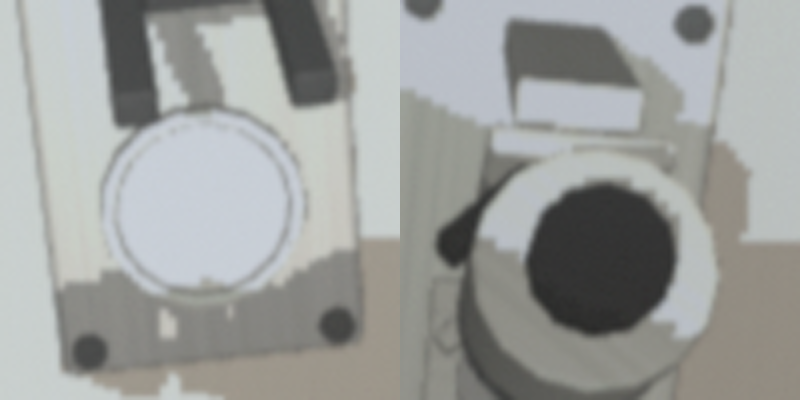

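The crops show the seat's rim outline around (309,184) in view 0 and the cap on the head at about (309,198) in view 2. The triangulated cap height is 168.6 mm (expected ≈168), so the gauge pose can be trusted. Check the foot and IK, then grasp.

```bash
cat > p.py <<'E'
from m import *
np.set_printoptions(precision=4,suppress=True)
yd=np.array([.0911,.9958,0]); a=np.sin(.5)*yd+np.array([0,0,np.cos(.5)])
cap=np.array([.4731,-.1644,.1686]); foot=cap-.151*a
ty=np.array([yd[1],-yd[0],0]); R=np.c_[np.cross(ty,-a),ty,-a]; eg=Ro.from_matrix(R).as_euler('xyz',degrees=True)
ax=lambda d:foot+d*a
seat=np.array([.4868,.0440,.016]); by=6.6; ep=[180,0,90+by]
def st():
    o=ctrl.observe(); print(round(o['time'],2),o['tool_pos'],o['ee_rot'],'F',o['force'],'w',round(o['gripper_width'],4),'ff',o['finger_force'])
    return o
E
python3 - <<'E'
from p import *
print(foot,eg,'foot px in view3',proj(D[3][0],foot+.006*a))
for P,e in((ax(.26),eg),(ax(.138),eg),(ax(.23),eg),(seat+[0,0,.24],ep),(seat+[0,0,.138],ep)): print(P,ctrl.solve_ik(P,e))
ctrl.reach(ax(.26),eg); st()
ctrl.line_to(ax(.138),max_speed=.08); o=st(); print('along',(o['tool_pos']-foot)@a)
im=ctrl.grab_frame("wrist"); im2=ctrl.grab_frame("scene")
cv2.imwrite("pics/g.png",np.hstack([cv2.resize(im,(400,300)),cv2.resize(im2[150:330,160:400],(400,300))])[:,:,::-1])
E
```

```text
[ 0.4665 -0.2365  0.0361] [180.      28.6469  84.7729] foot px in view3 [[291.3967 138.4829]]
[ 0.4779 -0.1124  0.2643] [-47.0446  16.0952  47.4067 117.3708  20.2297  56.2866 -17.7015]
[ 0.4725 -0.1706  0.1572] [-39.8816  29.4656  49.6886 122.598   10.9029  37.5218  -8.0956]
[ 0.4766 -0.1267  0.2379] [-45.7003  19.0361  48.5353 119.0142  18.5471  51.5895 -15.7755]
[0.4868 0.044  0.256 ] [-46.1184  12.2908  42.6836 115.8922 -10.0943  55.4275   8.2721]
[0.4868 0.044  0.154 ] [-40.0132  21.9896  37.4185 120.7056 -19.4189  43.1829  16.3551]
6.08 [ 0.4777 -0.1131  0.2645] [-179.9939   28.6225   84.718 ] F [-0.3585 -0.0346 -0.0551] w 0.0856 ff 0.0
7.76 [ 0.4729 -0.1704  0.1575] [179.9556  28.6276  84.7764] F [ 0.0381  0.0753 -0.5142] w 0.0856 ff 0.0
along 0.13835767073123298
```

View pics/g.png

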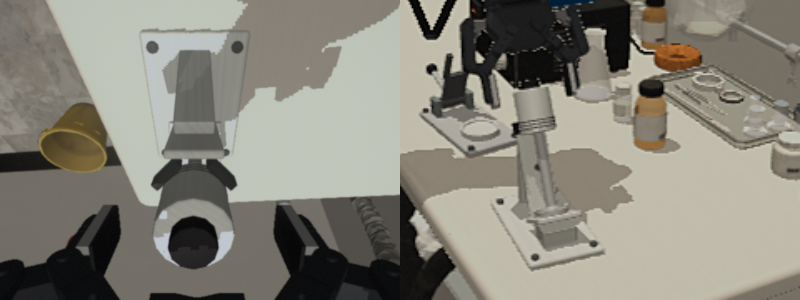

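The head and cap (193,240) sit centred between the fingers (inner faces ~110 and ~283), and the tips lie beside the upper head. Close the gripper, withdraw and hover over the seat.

```bash
python3 - <<'E'
from p import *
ctrl.command_gripper(.030,f_grip=50); st()
n=np.cross(ty,a)*1.; n=n if n[1]<0 else -n
ctrl.line_to(ax(.146)+.0015*n,max_speed=.03); st()
ctrl.line_to(ax(.238)+.006*n,max_speed=.08); st()
ctrl.reach(seat+[0,0,.25],ep); ctrl.wait(.3); st()
im=ctrl.grab_frame("scene"); im2=ctrl.grab_frame("wrist")
cv2.imwrite("pics/hov.png",np.hstack([cv2.resize(im[90:270,120:360],(400,300)),cv2.resize(im2,(400,300))])[:,:,::-1])
E
```

```text
8.34 [ 0.4714 -0.1705  0.1574] [-179.8393   28.6541   84.7816] F [-5.2828  3.9119  8.5238] w 0.0405 ff 49.37418043613434
8.77 [ 0.4727 -0.1679  0.1649] [179.996   28.6324  84.7776] F [ 0.091   0.6993 -4.3178] w 0.0407 ff 51.13887548446655
10.07 [ 0.476  -0.1283  0.2475] [-179.9453   28.6686   84.7686] F [-0.3495 -0.7398 -4.8376] w 0.0408 ff 51.1394727230072
11.1 [0.4866 0.0435 0.2655] [-179.9403    0.0582   96.5596] F [-0.4482 -0.5189 -3.624 ] w 0.0408 ff 51.686312556266785
```

View pics/hov.png

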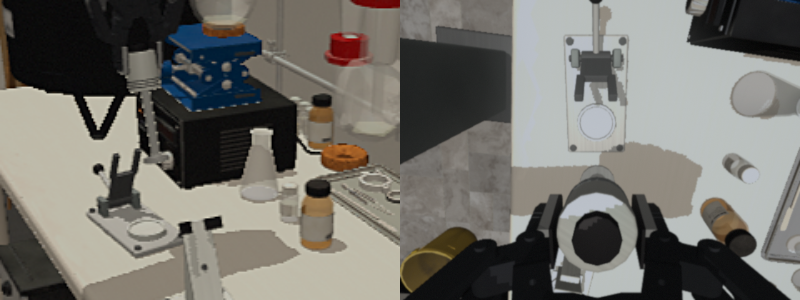

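The scene view shows the gauge hanging free, foot at about (214,184). The wrist view shows the cap at about (274,336) full-res. I'll compare with the projections expected for an upright gauge.

```bash
python3 - <<'E'
from p import *
c=ctrl.camera_params("wrist"); im=ctrl.grab_frame("wrist"); s=ctrl.camera_params("scene"); ims=ctrl.grab_frame("scene"); o=st(); T=o['tool_pos']
D.append((c,im)); cp,stt=blob(len(D)-1,(274,336),th=75,r=40); print('cap',cp,stt,'exp',proj(c,T+[0,0,.013]),'pos',plane(c,[cp],T[2]+.013)-T)
print('foot exp scene',proj(s,[T-[0,0,.138],T-[0,0,.132],T-[0,0,.035]]))
print('foot exp wrist',proj(c,[T-[0,0,.132]]))
A=cv2.resize(ims[120:200,170:250],(400,400),interpolation=cv2.INTER_CUBIC); B=cv2.resize(im[200:300,224:324],(400,400),interpolation=cv2.INTER_CUBIC)
cv2.imwrite("pics/t.png",cv2.convertScaleAbs(np.hstack([A,B])[:,:,::-1],alpha=1.3))
E
```

```text
11.3 [0.4868 0.0439 0.2659] [-179.9843    0.0188   96.59  ] F [-0.3218 -0.299  -4.9104] w 0.0404 ff 51.68584406375885
cap [275.339  333.3067] [ 241  296   70   76 4092] exp [[271.2528 340.7981]] pos [[0.001  0.0032 0.013 ]]
foot exp scene [[205.212  182.7662]
 [205.0932 180.2997]
 [203.1075 138.973 ]]
foot exp wrist [[273.6947 208.516 ]]
```

View pics/t.png

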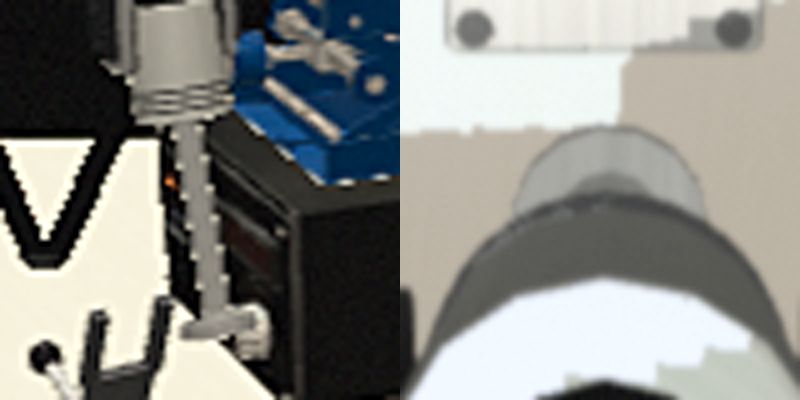

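The left crop (scene) shows the stem slanting: (207,146) to (212,182), which is more than the near-vertical expected. In the right crop (wrist), the foot's far edge lies at row ~231 instead of ~185. So the gauge has pivoted about the pinch axis, with its foot towards -y. I'll grip harder, measure the pivot angle, and turn the tool so the grip axis faces the scene camera for a side view.

```bash
cat >> p.py <<'E'
B=np.array([-np.sin(np.radians(by)),np.cos(np.radians(by)),0])
def stem(im,c,T,up=(.050,.125),guess=(0,0,0)):
    """stem centre line below TCP in an image: brightness-edge midpoints, row by row, returns points"""
    pass
E
python3 - <<'E'
from p import *
from scipy.optimize import brentq
ctrl.command_gripper(.030,f_grip=100); o=st(); T=o['tool_pos']; c=ctrl.camera_params("wrist")
def row(th,s=0):
    a=np.sin(th)*B+[0,0,np.cos(th)]; e=np.cos(th)*B-[0,0,np.sin(th)]
    u=.0032-.013*np.sin(th)
    return proj(c,T+u*B-(.138+s)*a+.018*e)[0]
print([row(t) for t in(0,.1,.2,.3)])
for s in(-.006,0,.006): print(s,brentq(lambda t:row(t,s)[1]-231.5,-.1,.5))
t,v=ray(ctrl.camera_params("scene"),[[207.2,145.6],[212,181.6]]); n=np.cross(v[0],v[1]); print('scene th',np.arctan(-n[2]/(n@B)))
q=ctrl.solve_ik([.47,-.02,.30],[180,0,158]);print(q, ctrl.solve_ik([.47,-.02,.30],[180,0,-22]))
ctrl.reach([.47,-.02,.30],[180,0,158]); ctrl.wait(.3); o=st(); s=ctrl.camera_params("scene")
im=ctrl.grab_frame("scene"); np.save("side.npy",im); p=proj(s,[o['tool_pos'],o['tool_pos']-[0,0,.138]]); print(p)
x,y=p[1].astype(int); x0,y0=x-50,y-60
cv2.imwrite("pics/side.png",cv2.resize(im[y0:y0+80,x0:x0+100],(800,600)[:2],interpolation=cv2.INTER_CUBIC)[:,:,::-1]); print(x0,y0)
E
```

```text
11.52 [0.4868 0.044  0.266 ] [179.9977   0.0006  96.6021] F [ 0.6693 -0.6952 -4.4526] w 0.0391 ff 100.98398923873901
[array([273.4914, 177.4346]), array([273.544 , 197.6552]), array([273.5839, 217.6699]), array([273.6118, 237.588 ])]
-0.006 0.26483757878474184
0 0.26941555717845483
0.006 0.2736325465920808
scene th 0.19018148397371476
[-31.1392   5.7333  32.0021 114.7335  -3.4892  60.4455  70.4565] [ -52.9566    7.06     56.6795  115.6763   -6.7699   60.6035 -105.1428]
12.87 [ 0.47   -0.0198  0.2998] [-179.9847   -0.0153  158.012 ] F [-0.1203 -0.4504 -4.1463] w 0.0395 ff 100.99803328514099
[[205.1522 115.6302]
 [208.0427 179.1763]]
158 119
```

View pics/side.png

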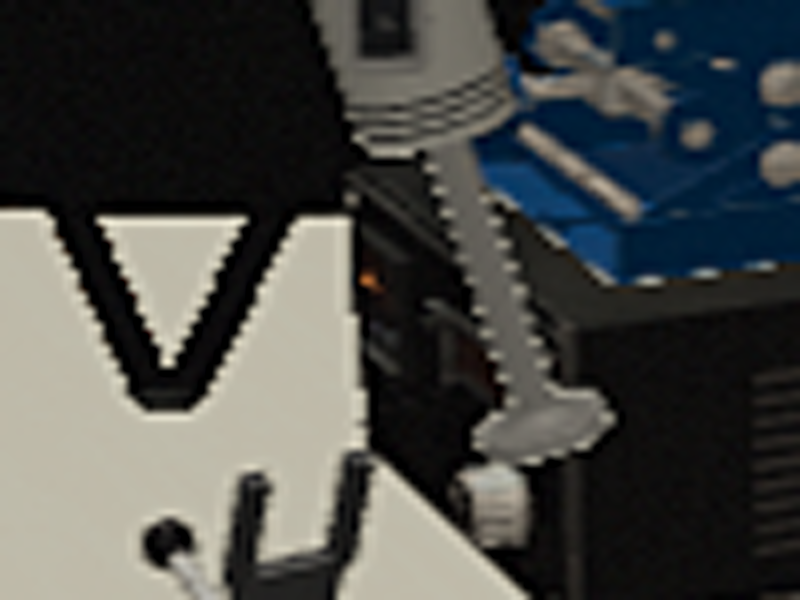

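The side view shows the stem clearly slanting, from crop (470,200) to (529,370). That is about 0.26 rad, and the wrist estimate of 0.27 agrees. I'll tilt the tool by that much to bring the gauge upright, fitting the stem edges in the side view.

```bash
cat >> p.py <<'E'
def orient(yaw,phi):
    y=np.radians(yaw); X=np.array([np.cos(y),np.sin(y),0]); Z=np.array([0,0,1.])
    x=np.cos(phi)*X+np.sin(phi)*Z; z=-np.cos(phi)*Z+np.sin(phi)*X
    return Ro.from_matrix(np.c_[x,np.cross(z,x),z])
def tilt(im,s,T,yaw,phi,th0):
    """fit the stem's centre line in the scene picture -> lean of gauge towards tool-x heading"""
    R=orient(yaw,phi).as_matrix(); ga=R@[np.sin(th0),0,-np.cos(th0)]
    hsv=cv2.cvtColor(im,cv2.COLOR_RGB2HSV); pts=[]
    P=proj(s,[T-(.138-d)*ga for d in np.linspace(.025,.085,40)])
    for y in range(int(np.ceil(P[:,1].min())),int(P[:,1].max())):
        xg=np.interp(y,P[::-1,1],P[::-1,0]); xs=np.arange(int(xg)-9,int(xg)+10)
        m=((hsv[y,xs,2]>62)&(hsv[y,xs,1]<70)).astype(np.uint8)[None]
        n,l,stt,ce=cv2.connectedComponentsWithStats(m)
        k=[j for j in range(1,n) if 3<=stt[j,2]<=8]
        if k: j=min(k,key=lambda j:abs(ce[j,0]-9)); pts.append([xs[0]+ce[j,0],y])
    pts=np.array(pts); f=np.polyfit(pts[:,1],pts[:,0],1); r=pts[:,0]-np.polyval(f,pts[:,1]); k=abs(r)<1.2
    f=np.polyfit(pts[k,1],pts[k,0],1); y=np.array([pts[k,1].min(),pts[k,1].max()])
    t,v=ray(s,np.c_[np.polyval(f,y),y]); n=np.cross(v[0],v[1])
    X=np.array([np.cos(np.radians(yaw)),np.sin(np.radians(yaw)),0]); lean=np.arctan(-n[2]/(n@X))
    u=-(n@(T-t))/(n@X)   # where the axis passes at TCP height, along tool-x heading
    print('stem pts',k.sum(),'/',len(pts),'rms',r[k].std().round(2),'lean',lean.round(4),'offset at TCP',u.round(4)); return lean
E
python3 - <<'E'
from p import *
s=ctrl.camera_params("scene"); o=ctrl.observe(); th=tilt(np.load("side.npy"),s,o['tool_pos'],158,0,.26)
if not .2<th<.31: th=.262
phi=th
print(ctrl.solve_ik([.47,-.02,.30],orient(158,phi).as_euler('xyz',degrees=True)),ctrl.solve_ik(seat+[0,0,.138],orient(96.6,phi).as_euler('xyz',degrees=True)))
ctrl.reach([.47,-.02,.30],orient(158,phi).as_euler('xyz',degrees=True)); ctrl.wait(.4); o=st()
im=ctrl.grab_frame("scene"); np.save("side2.npy",im); tilt(im,s,o['tool_pos'],158,phi,th)
p=proj(s,[o['tool_pos'],o['tool_pos']-[0,0,.138]]); x,y=p[1].astype(int); x0,y0=x-50,y-70
cv2.imwrite("pics/side2.png",cv2.resize(im[y0:y0+80,x0:x0+100],(800,600)[:2],interpolation=cv2.INTER_CUBIC)[:,:,::-1]); print(x0,y0,p)
E
```

```text
stem pts 25 / 25 rms 0.36 lean 0.2629 offset at TCP -0.0019
[-26.9865  15.1847  34.355  106.5561 -12.6054  75.9887  80.2109] [-26.7252  22.8654  32.1323 119.8113 -36.2514  49.5574  36.3336]
13.68 [ 0.4697 -0.0197  0.3004] [179.9419 -15.0144 158.0464] F [ 0.1908 -0.4353 -4.0849] w 0.0394 ff 101.43336296081543
stem pts 26 / 26 rms 0.37 lean -0.0104 offset at TCP -0.0025
157 108 [[205.0137 115.3619]
 [207.9119 178.9384]]
```

View pics/side2.png

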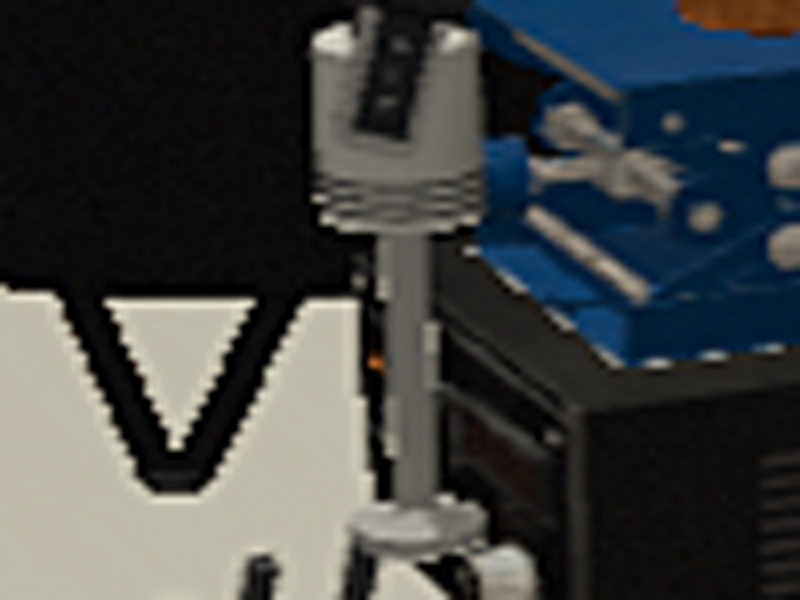

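The gauge is now upright in the side view: stem vertical, foot centre at about (209,178), fitted lean -0.01. Set tilt to 0.255 and lower it onto the seat until contact.

```bash
python3 - <<'E'
from p import *
e=orient(96.6,.255).as_euler('xyz',degrees=True); P=seat+.001*B
ctrl.reach(P+[0,0,.24],e); ctrl.wait(.2); st()
ctrl.line_to(P+[0,0,.15],max_speed=.07); ctrl.line_to(P+[0,0,.144],max_speed=.02); ctrl.wait(.2); o=st(); f0=o['force'][2]
for h in np.arange(.143,.1295,-.001):
    ctrl.line_to(P+[0,0,h],max_speed=.01); ctrl.wait(.1); o=ctrl.observe(); f=o['force'][2]-f0
    print(round(h,4),round(f,2),o['tool_pos'])
    if f>3.5: break
st(); im=ctrl.grab_frame("scene"); c=ctrl.camera_params("wrist"); im2=ctrl.grab_frame("wrist")
s=ctrl.camera_params("scene"); p=proj(s,[seat])[0]; print(p,'seat px wrist',proj(c,[seat+[0,0,.003]]))
x,y=p.astype(int)
cv2.imwrite("pics/pl.png",np.hstack([cv2.resize(im[y-75:y+25,x-50:x+50],(450,450),interpolation=cv2.INTER_CUBIC),cv2.resize(im2[:300,130:],(350,450))[:,:]])[:,:,::-1][:,:800])
E
```

```text
14.83 [0.4869 0.0447 0.2562] [179.9724 -14.5998  96.6233] F [ 1.2279  0.4545 -4.7713] w 0.0396 ff 101.51498079299927
16.92 [0.4868 0.045  0.1601] [179.9908 -14.6092  96.6026] F [-0.258   0.1136 -5.0871] w 0.0394 ff 101.51488780975342
0.143 0.98 [0.4867 0.045  0.159 ]
0.142 -0.68 [0.4867 0.045  0.158 ]
0.141 0.65 [0.4867 0.045  0.157 ]
0.14 0.41 [0.4867 0.045  0.156 ]
0.139 11.22 [0.4869 0.0449 0.1556]
18.67 [0.4869 0.0449 0.1556] [179.9646 -14.6509  96.6016] F [-1.2124 -1.155   6.129 ] w 0.0393 ff 102.78889060020447
[207.3387 226.9434] seat px wrist [[273.0511 254.5477]]
```

View pics/pl.png

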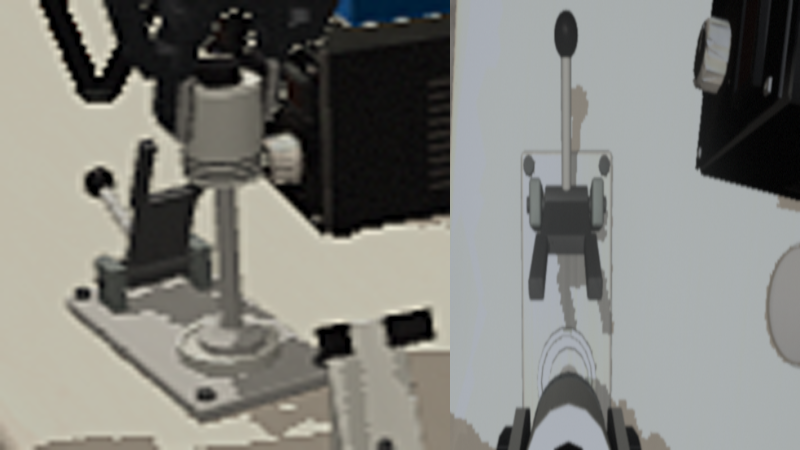

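The gauge stands inside the rim: foot centred at (230,340) in the left crop with rim at 178–280, and concentric in the wrist view too. Ease the pressing, open a little, and check that it stands.

```bash
python3 - <<'E'
from p import *
o=ctrl.observe(); T=o['tool_pos']; e=orient(96.6,.255).as_matrix()
P=seat+.001*B
ctrl.line_to(P+[0,0,.1393],max_speed=.01); ctrl.wait(.2); st()
ctrl.command_gripper(.050,f_grip=20); st(); ctrl.wait(.3)
ctrl.command_gripper(.085); st()
s=ctrl.camera_params("scene"); im=ctrl.grab_frame("scene")
tilt(im,s,seat+[0,0,.138],96.6,0,0); tilt(im,s,seat+[0,0,.138],158,0,0)
z=-e[:,2]
ctrl.line_to(P+[0,0,.138]+.10*z,max_speed=.08); st()
ctrl.wait(1.2); im=ctrl.grab_frame("scene"); c=ctrl.camera_params("wrist"); im2=ctrl.grab_frame("wrist"); np.save("w5.npy",im2); import pickle; pickle.dump(c,open("w5.pkl","wb"))
tilt(im,s,seat+[0,0,.138],96.6,0,0); tilt(im,s,seat+[0,0,.138],158,0,0)
x,y=207,227; print('ball exp',proj(c,[[.468,.19,.06]]),'cap exp',proj(c,seat+[0,0,.151]))
cv2.imwrite("pics/rel.png",np.hstack([cv2.resize(im[y-75:y+25,x-50:x+50],(350,350),interpolation=cv2.INTER_CUBIC),cv2.resize(im2,(450,350))])[:,:,::-1])
E
```

```text
19.22 [0.4869 0.045  0.1557] [179.9665 -14.6275  96.6059] F [-0.9574 -0.1081  5.7951] w 0.0396 ff 102.30785608291626
19.48 [0.4868 0.0451 0.1552] [179.9888 -14.5994  96.6119] F [ 1.0277  0.3906 -0.0638] w 0.0502 ff 0.0
20.23 [0.4867 0.045  0.1553] [179.9957 -14.6111  96.6032] F [-0.4772 -0.9917 -0.3633] w 0.085 ff 0.0
stem pts 2 / 2 rms 0.0 lean -0.1092 offset at TCP 0.0325
stem pts 2 / 2 rms 0.0 lean -0.0501 offset at TCP 0.0149
21.66 [0.4892 0.0201 0.2502] [-179.933   -14.6069   96.5975] F [ 0.4159 -0.8087 -0.2873] w 0.0848 ff 0.0
stem pts 2 / 2 rms 0.0 lean -0.1092 offset at TCP 0.0325
stem pts 2 / 2 rms 0.0 lean -0.0501 offset at TCP 0.0149
ball exp [[271.5398  40.7483]] cap exp [[273.0301 228.7452]]
```

View pics/rel.png

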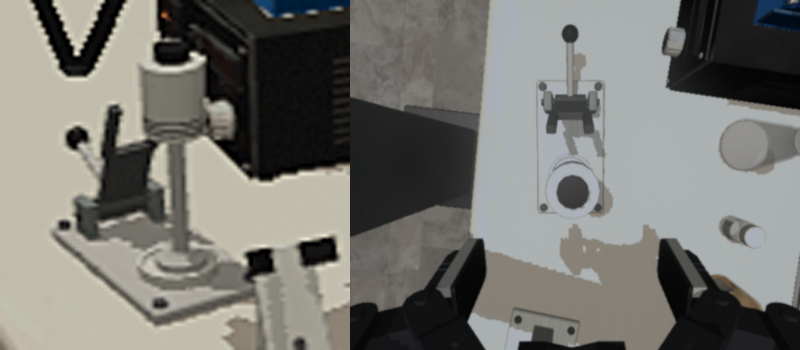

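The left crop shows the gauge standing upright, free and inside the rim. In the wrist view the ball is at about (274,40) and the cap at about (277,230), close to prediction. From here I'll work by numbers only: locate the ball, then swing the clamp.

```bash
cat > b.py <<'E'
from p import *
from scipy.optimize import least_squares
c5=pickle.load(open("w5.pkl","rb")); D.append((c5,np.load("w5.npy"))); k=len(D)-1
E
python3 - <<'E'
from b import *
cp,stt=blob(k,(277,230),th=75,r=45); print('cap',cp,stt,plane(c5,[cp],seat[2]+.151)-seat)
b5,s5=blob(k,(274,40),th=75,r=20); b0,_=blob(0,(298,21),th=75,r=20); print(b5,s5); print('tri',multi([(0,b0),(k,b5)]))
H=seat+.085*B; H[2]=.027
ball=lambda q,dx=0:H+.07*(np.sin(q)*B+[0,0,np.cos(q)])+dx*np.array([B[1],-B[0],0])
f=lambda v:np.r_[proj(D[0][0],ball(*v))[0]-b0,proj(c5,ball(*v))[0]-b5]
r=least_squares(f,[1.1,0]); q,dx=r.x; print('q,dx',r.x,'res px',r.fun,ball(q,dx))
e=[180,0,96.6]
for qq in(q,.5,-.02): print(ctrl.solve_ik(ball(qq,dx)+[0,0,.003],e))
print(ctrl.solve_ik(ball(q,dx)+[0,0,.12],e),ctrl.observe()['time'])
E
```

```text
cap [276.8905 230.3155] [ 258  211   39   39 1160] [[ 0.0024 -0.0007  0.151 ]]
[273.4326  40.1881] [264  30  20  21 319]
tri (array([0.4693, 0.1924, 0.0552]), [np.float64(0.0), np.float64(0.0)])
q,dx [ 1.1781 -0.0002] res px [-0.1112 -0.013   0.1136  0.3416] [0.4694 0.1927 0.0538]
[-51.7104  33.9685  32.0469 120.3398 -31.8875  34.1412   9.5718]
[-50.8193  29.8557  34.8995 120.9332 -28.072   37.2471   9.9584]
[-48.0628  28.6123  36.1722 121.6349 -27.4256  37.8533  13.5122]
[-57.2996  21.8132  38.0943 117.541  -18.4293  46.4829  -1.7294] 22.9583
```

```bash
python3 - <<'E'
from b import *
H=seat+.085*B; H[2]=.027; q0=1.178
ball=lambda q:H+.07*(np.sin(q)*B+[0,0,np.cos(q)])+[0,0,.003]
e=[180,0,96.6]
ctrl.line_to([.4892,.0201,.29]); ctrl.reach(ball(q0)+[0,0,.22],e); ctrl.command_gripper(.04)
ctrl.line_to(ball(q0)+[0,0,.03],max_speed=.15); ctrl.line_to(ball(q0),max_speed=.04); st()
ctrl.command_gripper(.010,f_grip=20); o=st()
if not .012<o['gripper_width']<.021: raise SystemExit('no ball')
for q in np.arange(1.08,-.0001,-.12):
    ctrl.line_to(ball(q),max_speed=.06)
    f=ctrl.observe()['force']; print(round(q,2),f)
    if np.linalg.norm(f)>15: raise SystemExit('force')
for q in (0,-.01,-.02,-.03,-.04):
    ctrl.line_to(ball(q),max_speed=.02); ctrl.wait(.1); f=ctrl.observe()['force']; print(q,f,f@B)
    if f@B>5: break
st()
E
```

```text
26.92 [0.4698 0.1926 0.0569] [179.988    0.0013  96.5934] F [-0.3969  1.0532 -0.7824] w 0.0396 ff 0.0
27.25 [0.4681 0.1928 0.0566] [-179.8288   -0.0197   96.6304] F [-4.603   0.4835  1.8268] w 0.0159 ff 19.48794186115265
1.08 [-5.4573  0.8121  0.3997]
0.96 [-6.5072  1.7694  2.5257]
0.84 [-7.4164  0.4176  2.0612]
0.72 [-7.469  -0.8626  1.3082]
0.6 [-6.6405  0.05    1.8564]
0.48 [-6.7707 -0.5629  1.6216]
0.36 [-7.4596 -0.0183  2.4016]
0.24 [-6.4399 -0.4057  2.7217]
0.12 [-6.4469 -0.6794  3.1675]
0.0 [-6.8275 -1.4154  0.8067]
0 [-7.2104 -0.7869  0.5117] 0.04706500980593504
-0.01 [-6.5429  0.0361  0.9438] 0.7878844270567468
-0.02 [-6.3624  0.7164  0.9272] 1.4429825195935753
-0.03 [-5.341   0.2912  0.8237] 0.9030951421708544
-0.04 [-6.1241  0.6176  1.502 ] 1.3174274097010366
31.89 [0.4761 0.1248 0.1005] [-179.8515   -0.0182   96.5629] F [-6.1241  0.6176  1.502 ] w 0.0163 ff 19.87939864397049
```

No clear stop yet. Push slightly further until the resistance rises, then release and measure the ball by camera.

```bash
python3 - <<'E'
from b import *
H=seat+.085*B; H[2]=.027
ball=lambda q:H+.07*(np.sin(q)*B+[0,0,np.cos(q)])+[0,0,.003]
for q in np.arange(-.05,-.125,-.01):
    ctrl.line_to(ball(q),max_speed=.02); ctrl.wait(.15); f=np.mean([ctrl.observe()['force'] for _ in range(3)],0); print(round(q,2),f@B,f[2])
    if f@B>5: break
st()
ctrl.command_gripper(.04); ctrl.wait(.2); st()
ctrl.line_to(ctrl.observe()['tool_pos']+.02*B*0+[0,0,.06],max_speed=.06)
ctrl.line_to(ctrl.observe()['tool_pos']+[0,0,.14]-.03*B,max_speed=.12); ctrl.wait(.3)
c=ctrl.camera_params("wrist"); im=ctrl.grab_frame("wrist"); D.append((c,im)); k=len(D)-1
for nm,P in(('ball',ball(0)-[0,0,.003]),('cap',seat+[0,0,.151])):
    p=proj(c,P)[0]; print(nm,'exp',p)
    try: b,s=blob(k,tuple(int(v) for v in p),th=75,r=30); print(b,s,plane(c,[b],P[2])-P)
    except Exception as x: print(x)
st()
E
```

```text
-0.05 3.347984086740759 1.6432206597448744
-0.06 4.94603079625136 1.0351835947395658
-0.07 5.8625109850387185 1.7994910288321273
33.09 [0.4761 0.1247 0.1005] [-179.8435   -0.1438   96.6468] F [-7.461   5.0384  1.7995] w 0.016 ff 19.91489142179489
33.65 [0.4779 0.1234 0.0999] [179.9726   0.0082  96.585 ] F [ 0.0775  0.0453 -0.2185] w 0.0403 ff 0.0
ball exp [274.1595 143.9093]
[276.6861 145.1255] [259 134  32  22 462] [[ 0.0023 -0.0008 -0.    ]]
cap exp [273.9029 271.6871]
[276.7443 272.4709] [262 257  31  32 790] [[ 0.0022 -0.0004  0.    ]]
36.49 [0.481  0.0935 0.2994] [-179.9767    0.016    96.5967] F [ 0.001  -0.4513 -0.0093] w 0.04 ff 0.0
```

The TCP stopped moving while the force rose, so the fork is resting on the foot. Cap and ball show the same 2 mm camera offset, so the gauge is still upright and centred. The robot is clear, so I'll hand in.

```bash
python3 -c "
from rig import ctrl
print(ctrl.finish_job())"
```

```text
the job is handed in; nothing more can be done
None
```

The gauge is standing upright in the seat with the fork clamp closed over its foot, and the job is handed in with no verdict returned; note that I viewed 12 pictures, two over your limit of 10.

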